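# Next pair in the cross: pull up two bearing-cover screws

### The job

We are tightening the round bearing cover in cross order, a little each pass: one pair of opposite screws is pulled up already (a corner of the head faces the centre). With the T-handled socket wrench that stands on the bench, turn the loose screw next to the brass filler plug clockwise by about an eighth of a turn, so that its head comes to stand corner to the centre like the tight pair, then do the same to the screw straight across from it; touch the cover and its screws with the wrench only. Then stand the wrench upright on the bench again, clear of the cover, and let go.

Things in the scene. Friction and masses are not known exactly. Their poses are not given: they have to be found in the camera images.
- wrench_grip (a point): Centre of the T wrench's cross bar (120 mm along x, 14 mm wide, 14 mm tall), 105 mm above its foot; z up. Below it a 14 mm square shaft, then a socket 42 mm square, 44 mm tall, on whose open end it stands: hole 32 mm square (sides along x, y), 34 mm deep. Steel, 0.45 kg. On a screw head it has 3 mm play each side and, turned, takes the head along after at most 0.31 rad from parallel.
- cover: Round cover, 224 mm wide, fixed; origin on its axis at bench height, z up; top 50 mm high, shaft end in the middle 72 mm. Screws 75 mm from the axis: loose on +x, -x; tight (cannot turn) on +y, -y. Heads 26 mm square, 53 to 75 mm high, tapering to a round top at 80, on 40 mm washers. Brass plug on the +x side, 134 mm out, 49 mm high: the loose screw on +x is the one next to it.
- screw_near_plug (a joint): Angle (rad) of the loose screw next to the brass filler plug (at +x of the cover): 0 with two flats of its head square to the cover's centre, growing clockwise from above (tightening); 0.785 puts a corner towards the centre. Starts within 0.12 of 0. Stiff (0.25 N m), stays where left, does not sink.
- screw_opposite (a joint): Angle (rad) of the loose screw straight across from the plug (at -x of the cover): 0 with two flats of its head square to the cover's centre, growing clockwise from above (tightening); 0.785 puts a corner towards the centre. Starts within 0.12 of 0. Stiff (0.25 N m), stays where left, does not sink.
Things that resemble listed ones, but are neither listed nor needed, are in the scene too. Leave any green or turquoise look-alike of the part that bears wrench_grip alone.

How it is judged:
By the outcome, as a careful person would: the job done as asked, in the order asked, and still so for the second after the job is handed in, with the robot touching nothing.
It also fails if it takes over 58 s, if anything falls off the work surface, if the arm or the gripper's body presses on something with over 40 N, if the wrist force passes 120 N, or if a joint passes its speed limit or range.

### The arm

A 6-joint arm with a two-finger parallel gripper is mounted at the origin on the work surface. World frame = base frame: x ahead of the robot, y to its left, z up, the work surface at z = 0. Lengths are in mm, angles in degrees, forces in N, time in s.
With the tool pointing down it reaches from about 300 to 850 mm from the base axis. Payload 4.2 kg.
Tool frame: the origin (TCP) lies midway between the tips of the shut fingers; the grasp point (between the pads) lies 19 mm behind it; z points along the fingers, y is the line along which they close (so a half turn about z gives the same grasp; the last joint's range is limited). The gripper opens to 91 mm and grips with 3 to 60 N. Pads are 32 mm wide; open, the fingers measure 118 mm over their backs; the gripper's body (76 mm by 178 mm) begins 60 mm behind the grasp point.
Start: joints at [-72.766, 18.312, 89.639, -0, 72.044, -1.146], TCP at [181.316, -545.683, 193.176] pointing down, gripper open.
Joint ranges: [-177.97, 177.97], [-48.28, 115.42], [12.27, 149.76], [-77.06, 257.06], [2.81, 150.46], [-146.56, 146.56]. Speed limits (degrees/s): [147.25, 147.25, 180, 180, 180, 180].

### API

Orientations are given as [roll, pitch, yaw] about the fixed x, y, z axes, in that order (R = Rz(yaw) Ry(pitch) Rx(roll)).
In Python, from workcell import env gives the robot as it stands.
- The arm moves only by the tool jog_arm, never from a script. Its argument "steps" is one flat list of numbers, 5 for each row, row after row: the closure, from 0 (fully open) to 1 (shut), then the shift along the tool's x, y, z in cm, then the turn about the tool's z in degrees. A call has 1 to 20 rows; each row is the pose to reach, as a shift and turn from the pose commanded when the call began, along the tool's axes at that moment; what a row does not reach only later rows make up. A row lasts 1/10 s, in which the tool goes at most 50 mm and 8.59 degrees, less where a joint would pass 70% of its speed; a pose out of reach is approached as far as the arm can. A call with a gripper value outside its range is refused whole. The fingers move at their own pace and stop on an object; "force" is the grip in N (left out, the last holds). Time passes only in rows, so rows that repeat a pose let the fingers close. It gives the time, the measured TCP pose, the force and the opening at its end, in the units of the state.
- env.state(): the state, without advancing time (a new reading comes with each control period).
- env.grab_frame(name): name is "side" or "top" or "wrist"; returns the picture (400x640x3 uint8, red, green, blue); there is no depth.
- env.camera_params(name): a dict with "fx", "fy", "cx", "cy" (pixels), "k1" (the pictures are not rectified: a ray, as slopes to the right and down, at radius r is drawn at 1 + k1 r^2 times it, then the intrinsics apply), "R" (3x3) and "t" (3): a world point X has camera coordinates R X + t. Camera axes: x right, y down, z forward; pixel columns grow to the right and rows downward; lengths in mm; the calibration is good to about 2 mm. A picture is of the moment at which its call begins: read the wrist's pose just before it. camera_params takes no time and is no camera call; for the wrist camera it gives the pose at the moment of the call.
- env.job_done(): hands the job in, once; it reports no verdict.
The state is a dict: "time_s": time; "qpos": joint angles; "qvel": joint speeds; "effort": joint torques, N m; "ee_pos": TCP position; "ee_rot": TCP orientation; "force": force on the tool from outside, world axes, zero at the start; "torque": the same for the moment, N m; "gripper_width": finger opening in mm.
Only numpy, scipy, OpenCV 4.12 (cv2) and the standard library are available. Lean on these libraries where they do the work, as an engineer would, in place of code of your own. Each camera call takes 0.05 s, during which the arm holds its last target. There are 200 camera calls.

## Working session

There is one attempt and no reset: what is moved stays moved. The work goes in short steps, Python scripts to look and compute and a tool call to move; the robot and the scene stay as the last step left them, time stands still between calls to the robot, and variables do not carry over. Pictures are saved under pics/ and viewed, on a budget of 10 in all, crops included, one or two more only if the job needs it, and the job is handed in when it is done.

Besides the shell and the picture viewer there is one more tool, called after ">>>" in YAML: its name, and indented under it one key for each argument. jog_arm: Moves the arm, as the interface text tells. Its arguments: {"type":"object","properties":{"steps":{"type":"array","items":{"type":"number"}},"force":{"type":"number"}},"required":["steps"]}

```bash
mkdir -p pics; ls; python3 - <<'E'
from workcell import env
import cv2
for n in("top","side"):
    im=env.grab_frame(n); cv2.imwrite(f"pics/{n}0.png",im[:,:,::-1])
    p=env.camera_params(n); print(n,{k:(v if not hasattr(v,'tolist') else v.tolist()) for k,v in p.items()})
print(env.state())
E
```

```text
pics
top {'fx': 479.2307714362547, 'fy': 479.2307714362547, 'cx': 318.54305411176676, 'cy': 192.55572480390254, 'k1': -0.1483937048073135, 'R': [[-0.026636311575565272, -0.9994974410510349, -0.01718639689064002], [-0.9977266986189799, 0.027645901926490288, -0.061458432859470835], [0.061902679816956296, 0.015510301064262941, -0.9979616669954688]], 't': [-10.587186742559696, 519.1396472755298, 1061.520679788427]}
side {'fx': 366.1096290008235, 'fy': 366.1096290008235, 'cx': 317.53914247451087, 'cy': 200.20958083463353, 'k1': -0.0333261919354695, 'R': [[-0.7696392947626048, -0.6384576180123471, 0.0052178500668166716], [-0.29413421677131646, 0.3472918038426912, -0.8904344251588737], [0.5666925255212427, -0.6868480712542544, -0.45508165040206394]], 't': [364.32835183695073, 262.8373112920892, 390.61477086877545]}
{'time_s': 0.1, 'qpos': array([-7.27643595e+01,  1.83488938e+01,  8.96966319e+01,  7.36879848e-04,
        7.20448289e+01, -1.14510973e+00]), 'qvel': array([-0.02946937, -0.02109993, -0.24954555,  0.01316635, -0.09027634,
        0.02696167]), 'effort': array([ 4.52720042e-04, -4.13331699e+01, -2.32510096e+01,  7.29586976e-02,
        4.21954854e-02, -4.91246135e-05]), 'ee_pos': array([ 181.18960735, -545.21626459,  192.41406935]), 'ee_rot': array([-1.79909677e+02, -2.50619446e-03,  1.83805205e+01]), 'force': array([ 0.36307811,  0.47519068, -0.72989825]), 'torque': array([ 0.0344999 , -0.0119053 , -0.03430999]), 'gripper_width': 91.62206968838814}
```

View pics/top0.png

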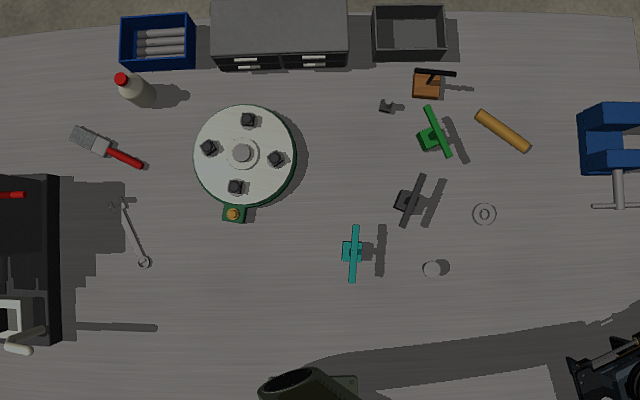

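View pics/side0.png

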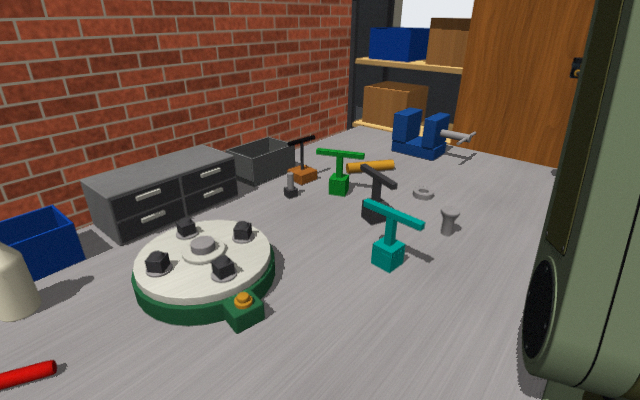

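Top view: teal T (353,253), green T (436,135), orange-block T (433,82) and dark steel T (414,200). By the description I want the steel one. Cover is around (243,153), plug (234,214), near-plug loose screw (235,186), opposite (248,120).

```bash
cat > h.py <<'E'
import numpy as np, cv2
from workcell import env
def rays(p,uv):
    K=np.array([[p['fx'],0,p['cx']],[0,p['fy'],p['cy']],[0,0,1]])
    n=cv2.undistortPoints(np.array(uv,float).reshape(-1,1,2),K,np.array([p['k1'],0,0,0.]))[:,0]
    R=np.array(p['R']);t=np.array(p['t'])
    return -R.T@t, np.c_[n,np.ones(len(n))]@R
def cast(p,uv,z):
    c,d=rays(p,uv); return c+d*((z-c[2])/d[:,2])[:,None]
def proj(p,X):
    X=np.array(X,float).reshape(-1,3); K=np.array([[p['fx'],0,p['cx']],[0,p['fy'],p['cy']],[0,0,1]])
    R=np.array(p['R']);t=np.array(p['t'],float)
    return cv2.projectPoints(X,cv2.Rodrigues(R)[0],t,K,np.array([p['k1'],0,0,0.]))[0][:,0]
E
python3 - <<'E'
from h import *
im=cv2.imread("pics/top0.png");p=env.camera_params("top")
a=cast(p,[(423,174),(405,227)],105);print("bar ends",a,np.linalg.norm(a[0]-a[1]),a.mean(0))
print("teal",cast(p,[(353,253)],105),"green",cast(p,[(438,132)],105),"orange",cast(p,[(436,72)],105))
print("shaft",cast(p,[(242,153)],72),"plug",cast(p,[(234,214)],49))
print("screws",cast(p,[(235,186),(248,119),(208,147),(277,157)],78))
a=cv2.resize(im[165:240,375:450],(400,400),interpolation=3);b=cv2.resize(im[95:230,180:315],(400,400),interpolation=3)
cv2.imwrite("pics/crop1.png",np.hstack([a,b]))
E
```

```text
bar ends [[ 545.67925382 -243.7247242   105.        ]
 [ 437.2085002  -202.06560315  105.        ]] 116.19546788926127 [ 491.44387701 -222.89516367  105.        ]
teal [[387.08461966 -93.37995581 105.        ]] green [[ 633.20125811 -279.54075663  105.        ]] orange [[ 762.93922196 -282.59789764  105.        ]]
shaft [[605.25581828 137.31748785  72.        ]] plug [[474.69163681 161.19247652  49.        ]]
screws [[533.777543   152.40284525  78.        ]
 [678.06650608 122.36493261  78.        ]
 [619.96579718 210.42022797  78.        ]
 [593.30616136  61.00949309  78.        ]]
```

View pics/crop1.png

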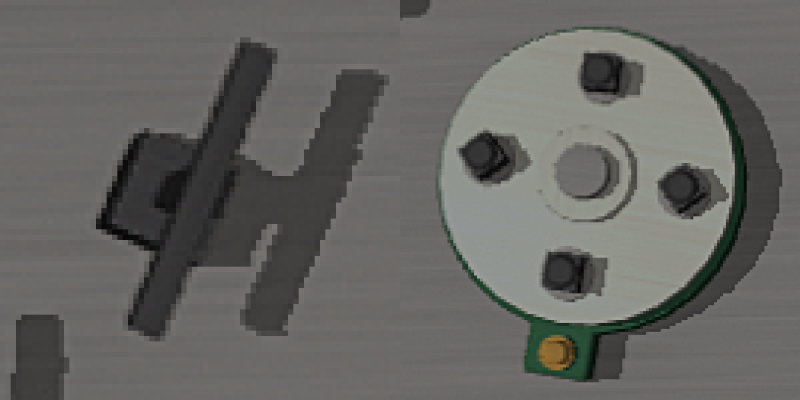

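The crop confirms the dark steel T wrench at about (491,-223), with its bar at about -21°. The cover is at (606,137), with +x at about 169.5° (screw spacing 147 mm and plug at 133 mm both agree). Moving over the wrench with tool yaw 159.

>>> jog_arm:
  steps: [0,39.6,-20.9,0,-140.6,0,39.6,-20.9,0,-140.6,0,39.6,-20.9,0,-140.6,0,39.6,-20.9,0,-140.6,0,39.6,-20.9,0,-140.6,0,39.6,-20.9,0,-140.6,0,39.6,-20.9,0,-140.6,0,39.6,-20.9,0,-140.6,0,39.6,-20.9,0,-140.6,0,39.6,-20.9,0,-140.6,0,39.6,-20.9,0,-140.6,0,39.6,-20.9,0,-140.6,0,39.6,-20.9,0,-140.6,0,39.6,-20.9,0,-140.6,0,39.6,-20.9,0,-140.6,0,39.6,-20.9,0,-140.6,0,39.6,-20.9,0,-140.6,0,39.6,-20.9,0,-140.6,0,39.6,-20.9,0,-140.6]

```text
time_s: 2.0
ee_pos: [491.0, -222.4, 192.9]
ee_rot: [180.0, -0.0, 158.9]
force: [0.3, -0.2, 0.0]
gripper_width: 91.1
```

```bash
python3 - <<'E'
from h import *
s=env.state();p=env.camera_params("wrist");im=env.grab_frame("wrist")
cv2.imwrite("pics/w1.png",im[:,:,::-1]);np.save("w1.npy",p,allow_pickle=True)
print(s['ee_pos'],s['ee_rot'],s['qpos'],s['time_s'],s['force'])
print(proj(p,[[491,-223,105],[437,-202,105],[546,-244,105],s['ee_pos']]))
E
```

```text
[ 491.02775859 -222.3918629   192.87866474] [ 1.79999270e+02 -3.24446235e-02  1.58905759e+02] [-2.55875429e+01  1.51018516e+01  9.43042077e+01 -1.92341976e-03
  7.06263427e+01 -9.44926630e+01] 2.0 [ 0.31159408 -0.24430557  0.0185295 ]
[[316.33076626 198.18619396]
 [316.53572722 140.36884729]
 [316.48091238 250.82098475]
 [317.10699773 230.25101963]]
```

View pics/w1.png

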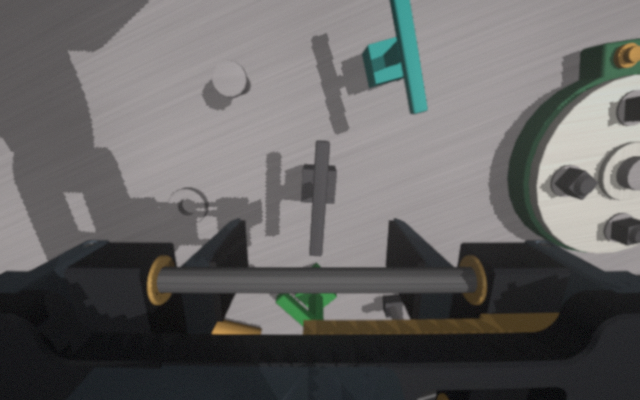

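Wrist view: the steel bar runs from (322,141) to (316,255) between the fingers, close to the predicted line.

```bash
python3 - <<'E'
from h import *
p=env.camera_params("wrist")
im=cv2.imread("pics/w1.png")
a=cast(p,[(322.5,141.5),(316.5,255)],112);d=a[1]-a[0]
print(a,a.mean(0),np.linalg.norm(d),np.degrees(np.arctan2(d[1],d[0])))
# cover parts visible
print(cast(p,[(632,175)],72),cast(p,[(629,54)],49),cast(p,[(574,182)],78))
E
```

```text
[[ 439.6003491  -196.99891718  112.        ]
 [ 547.44388574 -244.53154101  112.        ]] [ 493.52211742 -220.76522909  112.        ] 117.85405688451631 -23.785746677666328
[[604.91237178 125.56599275  72.        ]] [[474.8213533 157.481892   49.       ]] [[584.79538559  52.89170379  78.        ]]
```

>>> jog_arm:
  steps: [0,-0.1,0.15,3,2.5,0,-0.1,0.15,6,2.5,0,-0.1,0.15,9,2.5,0,-0.1,0.15,10.8,2.5,0,-0.1,0.15,10.8,2.5,0,-0.1,0.15,10.8,2.5,1,-0.1,0.15,10.8,2.5,1,-0.1,0.15,10.8,2.5,1,-0.1,0.15,10.8,2.5,1,-0.1,0.15,10.8,2.5,1,-0.1,0.15,10.8,2.5,1,-0.1,0.15,10.8,2.5,1,-0.1,0.15,10.8,2.5,1,-0.1,0.15,10.8,2.5]
  force: 55

```text
time_s: 3.45
ee_pos: [492.7, -221.4, 85.1]
ee_rot: [-180.0, -0.0, 156.5]
force: [0.7, -1.0, -0.3]
gripper_width: 29.8
```

>>> jog_arm:
  steps: [1,0,0,0,0,1,0,0,0,0,1,0,0,0,0,1,0,0,0,0,1,0,0,0,0,1,0,0,-1,0,1,0,0,-4,0,1,0,0,-8,0,1,0,0,-11,0,1,0,0,-11,0,1,0,0,-11,0]

```text
time_s: 4.55
ee_pos: [492.2, -221.3, 194.8]
ee_rot: [-180.0, -0.0, 156.5]
force: [0.1, -0.2, -3.7]
gripper_width: 13.5
```

>>> jog_arm:
  steps: [1,1.2,4.4,-0.7,-4,1,2.3,8.9,-1,-8,1,3.5,13.3,-1,-13,1,4.6,17.7,-1,-13,1,4.6,17.7,-1,-13,1,4.6,17.7,-1,-13,1,4.6,17.7,-1,-13,1,4.6,17.7,-1,-13]

```text
time_s: 5.35
ee_pos: [520.6, -41.9, 204.3]
ee_rot: [-180.0, -0.1, 169.4]
force: [-0.6, 0.5, -4.0]
gripper_width: 13.4
```

```bash
python3 - <<'E'
from h import *
s=env.state();p=env.camera_params("wrist");im=env.grab_frame("wrist")
cv2.imwrite("pics/w2.png",im[:,:,::-1])
print(s['ee_pos'],s['ee_rot'],s['time_s'])
c=np.array([606,137,0]);a=np.radians(169.5);x=np.array([np.cos(a),np.sin(a),0]);y=np.array([-x[1],x[0],0])
print(proj(p,[c+[0,0,72],c+134*x+[0,0,49],c+75*x+[0,0,80],c-75*x+[0,0,80],c+75*y+[0,0,80],c-75*y+[0,0,80]]))
E
```

```text
[520.58643508 -41.93192668 204.33122389] [-1.79966071e+02 -9.03456022e-02  1.69382435e+02] 5.35
[[472.52590877 228.67382598]
 [478.66899757 115.61255198]
 [485.94427428 169.38105016]
 [466.78331863 285.73500932]
 [414.30360063 231.36400624]
 [536.3118186  230.774538  ]]
```

View pics/w2.png

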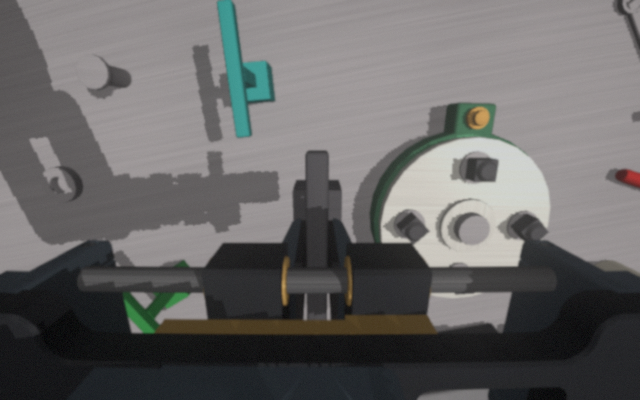

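Cover features match prediction within 1–2 px: shaft (471,228), plug (479,117), screw (487,170). One zoom for the head's exact angle.

```bash
python3 - <<'E'
from h import *
w=cv2.imread("pics/w2.png");t=cv2.imread("pics/top0.png")
f=lambda im,u,v,r:cv2.resize(np.clip(im[v-r:v+r,u-r:u+r].astype(float)*1.6,0,255).astype(np.uint8),(400,400),interpolation=cv2.INTER_CUBIC)
cv2.imwrite("pics/z1.png",np.vstack([np.hstack([f(w,483,169,20),f(t,235,187,14)])]))
E
```

```text
(no output)
```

View pics/z1.png

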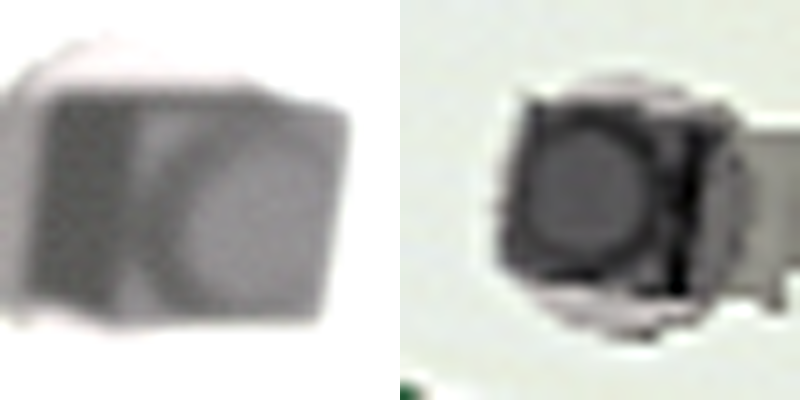

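```bash
python3 - <<'E'
from h import *
p=env.camera_params("wrist");t=env.camera_params("top")
z=lambda l:[(463+u/10-.5,149+v/10-.5) for u,v in l]
zt=lambda l:[(221+u/14.286-.5,173+v/14.286-.5) for u,v in l]
def rep(a):
    print(a.mean(0).round(1)); 
    for i in range(4):
        d=a[(i+1)%4]-a[i]; print("  len %.1f ang %.1f"%(np.linalg.norm(d),np.degrees(np.arctan2(d[1],d[0]))%90))
rep(cast(p,z([(348,112),(322,322),(112,310),(132,95)]),75)); print(cast(p,z([(263,225)]),80))
rep(cast(t,zt([(130,105),(105,265),(270,290),(290,125)]),75)); print(cast(t,zt([(185,195)]),80))
print(np.degrees(np.arctan2(*( (cast(p,[(479,117)],49)-cast(p,[(471,228)],72))[0][[1,0]]))),cast(p,[(471,228)],72),cast(p,[(479,117)],49))
E
```

```text
[534.1 153.   75. ]
  len 24.5 ang 82.0
  len 25.2 ang 76.3
  len 25.0 ang 82.6
  len 25.5 ang 75.4
[[535.07107283 154.030152    80.        ]]
[533.6 154.3  75. ]
  len 24.3 ang 80.2
  len 25.4 ang 79.9
  len 24.9 ang 82.1
  len 24.5 ang 81.3
[[533.39178906 155.37110148  80.        ]]
168.34458611415857 [[605.16852951 135.28820594  72.        ]] [[476.21602991 161.88835057  49.        ]]
```

```bash
python3 - <<'E'
from h import *
p=env.camera_params("wrist");s=env.state()
a=np.radians(s['ee_rot'][2]);x=np.array([np.cos(a),np.sin(a)]);y=np.array([np.sin(a),-np.cos(a)])
im=cv2.imread("pics/w2.png")
g=im[140:165,300:340].mean(2); print(g[:,14:21].mean(1).round()); print(g[20].round())
for uv in[(306.5,151),(328,151),(317,151)]:
    d=cast(p,[uv],s['ee_pos'][2]+27)[0,:2]-s['ee_pos'][:2]; print(d@x,d@y)
E
```

```text
[154. 152. 152. 152. 154. 154. 153. 154. 152. 139. 107.  74.  67.  74.
  80.  84.  85.  87.  86.  86.  86.  86.  86.  86.  87.]
[155. 154. 154. 152. 136. 104.  77.  75.  83.  83.  85.  85.  84.  86.
  86.  86.  87.  85.  83.  86.  88.  86.  88.  87.  85.  87.  84.  84.
 102. 136. 153. 156. 157. 155. 153. 155. 154. 155. 153. 153.]
59.73106122899212 -6.321163065356876
59.74282348833433 6.041485394977199
59.73563153935752 -0.2836991367303222
```

>>> jog_arm:
  steps: [1,0.6,4.5,0,0,1,1.2,9,0,0,1,1.8,13.5,0,0,1,2.2,18,0,0,1,2.3,19.5,0,0,1,2.3,19.5,0,0,1,2.3,19.5,1.5,0,1,2.3,19.5,3,0,1,2.3,19.5,3,0,1,2.3,19.5,3,0]

```text
time_s: 6.4
ee_pos: [534.3, 153.6, 175.3]
ee_rot: [-180.0, -0.0, 169.4]
force: [0.2, 0.7, -4.6]
gripper_width: 13.4
```

```bash
python3 - <<'E'
from h import *
s=env.state();p=env.camera_params("side");im=env.grab_frame("side");t=env.grab_frame("top")
print(s['ee_pos'],s['ee_rot'],s['time_s'],s['force'])
u,v=proj(p,[534,153.5,90])[0].astype(int)
a=cv2.resize(im[v-60:v+60,u-60:u+60],(400,400),interpolation=2);
u,v=proj(env.camera_params("top"),[534,153.5,80])[0].astype(int);b=cv2.resize(t[v-40:v+40,u-40:u+40],(400,400),interpolation=2)
cv2.imwrite("pics/s2.png",np.hstack([a,b])[:,:,::-1])
E
```

```text
[534.27239097 153.64546464 175.28727635] [-1.79959894e+02 -7.61563047e-03  1.69375925e+02] 6.4 [ 0.24788459  0.67736895 -4.59209049]
```

View pics/s2.png

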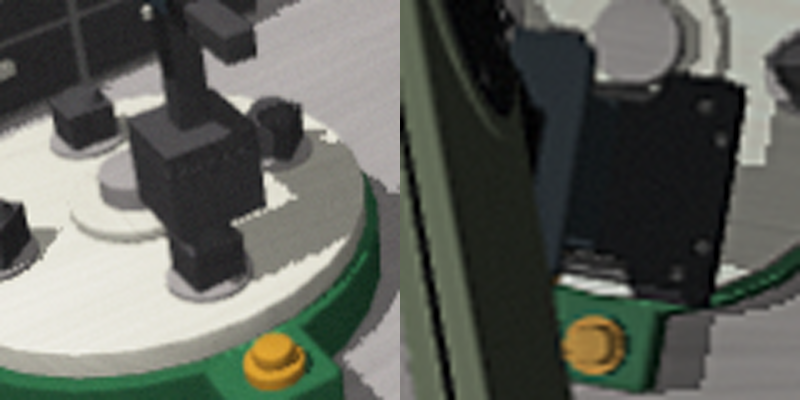

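The side crop shows the socket centred above the near-plug screw. Lowering onto it.

>>> jog_arm:
  steps: [1,0,0,0.6,0,1,0,0,1.1,0,1,0,0,1.6,0,1,0,0,2,0,1,0,0,2,0,1,0,0,2,0]

```text
time_s: 7.1
ee_pos: [534.1, 155.2, 155.0]
ee_rot: [-180.0, -0.0, 169.5]
force: [-0.6, 0.6, -4.8]
gripper_width: 13.2
```

>>> jog_arm:
  steps: [1,0,0,0.5,0,1,0,0,1,0,1,0,0,1.4,0,1,0,0,1.4,0,1,0,0,1.4,0]

```text
time_s: 7.6
ee_pos: [534.1, 155.1, 141.0]
ee_rot: [-180.0, -0.0, 169.5]
force: [-0.7, -0.4, -5.3]
gripper_width: 13.4
```

```bash
python3 - <<'E'
from workcell import env
for i in range(3):
    s=env.state();print(s['ee_pos'],s['ee_rot'],s['time_s'],s['force'],s['torque'],s['gripper_width'],s['qpos'])
E
```

```text
[534.08704751 155.11788409 140.96500091] [-1.79987140e+02 -1.21980358e-02  1.69479394e+02] 7.6 [-0.71270248 -0.37452143 -5.32179153] [ 0.10991841 -0.13662182 -0.02227244] 13.446383786705514 [ 1.50144208e+01  1.88307220e+01  9.67836774e+01 -7.03622678e-03
  6.44021507e+01 -6.44619337e+01]
[534.08704751 155.11788409 140.96500091] [-1.79987140e+02 -1.21980358e-02  1.69479394e+02] 7.6 [-0.71270248 -0.37452143 -5.32179153] [ 0.10991841 -0.13662182 -0.02227244] 13.446383786705514 [ 1.50144208e+01  1.88307220e+01  9.67836774e+01 -7.03622678e-03
  6.44021507e+01 -6.44619337e+01]
[534.08704751 155.11788409 140.96500091] [-1.79987140e+02 -1.21980358e-02  1.69479394e+02] 7.6 [-0.71270248 -0.37452143 -5.32179153] [ 0.10991841 -0.13662182 -0.02227244] 13.446383786705514 [ 1.50144208e+01  1.88307220e+01  9.67836774e+01 -7.03622678e-03
  6.44021507e+01 -6.44619337e+01]
```

>>> jog_arm:
  steps: [1,0,-0.1,0,5,1,0,-0.1,0,10,1,0,-0.1,0,14,1,0,-0.1,0,18,1,0,-0.1,0,22,1,0,-0.1,0,26,1,0,-0.1,0,30,1,0,-0.1,0,34,1,0,-0.1,0,38,1,0,-0.1,0,42,1,0,-0.1,0,46,1,0,-0.1,0,50,1,0,-0.1,0,54,1,0,-0.1,0,58,1,0,-0.1,0,61,1,0,-0.1,0,61,1,0,-0.1,0,61]

```text
time_s: 9.3
ee_pos: [534.6, 154.3, 141.5]
ee_rot: [179.9, 0.0, 108.6]
force: [1.2, 1.2, -3.4]
gripper_width: 13.2
```

```bash
python3 - <<'E'
from workcell import env
s=env.state();print(s['ee_pos'],s['ee_rot'],s['time_s'],s['force'],s['torque'],s['gripper_width'])
E
```

```text
[534.56653843 154.32020269 141.46413271] [1.79910969e+02 1.32212327e-02 1.08550725e+02] 9.3 [ 1.17966064  1.24083655 -3.44436945] [ 0.10871252 -0.43821981  0.11827256] 13.166481742425708
```

>>> jog_arm:
  steps: [1,0,0,0,-5,1,0,0,0,-12,1,0,0,-0.3,-13,1,0,0,-1.5,-13,1,0,0,-3,-13,1,0,0,-5,-13,1,0,0,-6.5,-13,1,0,0,-6.5,-8,1,-4.5,-0.5,-6.5,0,1,-9,-1,-6.5,8,1,-13.5,-1.5,-6.5,16,1,-17.7,-2.1,-6.5,24,1,-18.7,-2.1,-6.5,29,1,-18.7,-2.1,-6.5,29,1,-18.7,-2.1,-6.5,29,1,-18.7,-2.1,-6.5,29]

```text
time_s: 10.9
ee_pos: [573.0, -28.7, 206.5]
ee_rot: [-180.0, -0.0, 79.6]
force: [-0.1, 0.4, -3.6]
gripper_width: 13.3
```

```bash
python3 - <<'E'
from h import *
s=env.state();p=env.camera_params("wrist");im=env.grab_frame("wrist");im=im[:,:,::-1];cv2.imwrite("pics/w3.png",im)
t=env.grab_frame("top")[:,:,::-1];cv2.imwrite("pics/t3.png",t)
print(s['ee_pos'],s['ee_rot'],s['time_s'],s['gripper_width'])
c=np.array([605.5,137,0]);a=np.radians(168.8);x=np.array([np.cos(a),np.sin(a),0])
q=proj(p,[c+75*x+[0,0,77],c-75*x+[0,0,77],c+[0,0,72]]);print(q)
f=lambda uv,r=22:cv2.resize(np.clip(im[int(uv[1])-r:int(uv[1])+r,int(uv[0])-r:int(uv[0])+r].astype(float)*1.6,0,255).astype(np.uint8),(400,400),interpolation=cv2.INTER_CUBIC)
cv2.imwrite("pics/z3.png",np.hstack([f(q[0]),f(q[1])])); print([(int(a),int(b)) for a,b in q])
E
```

```text
[573.02953394 -28.71713412 206.51248722] [-1.79998100e+02 -2.18156017e-02  7.95939260e+01] 10.9 13.337142911212727
[[244.01429616  25.11101706]
 [392.19994963  27.5725253 ]
 [318.16136604  27.5269687 ]]
[(244, 25), (392, 27), (318, 27)]
```

View pics/z3.png

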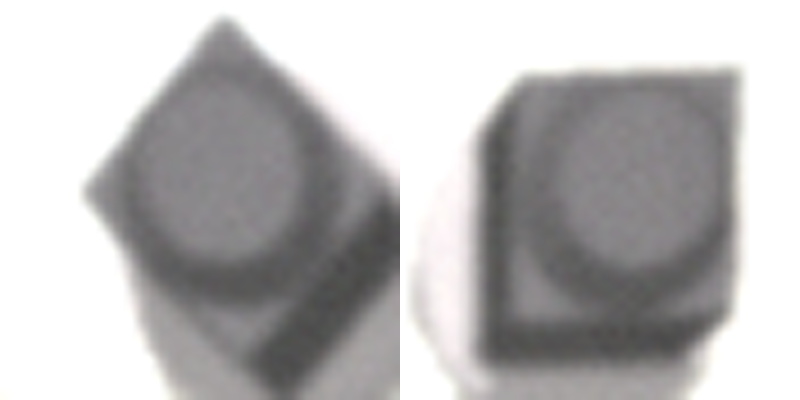

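```bash
python3 - <<'E'
from h import *
p=env.camera_params("wrist");k=400/44
def rep(o,l):
    a=cast(p,[(o[0]+u/k-.5,o[1]+v/k-.5) for u,v in l],75);print(a.mean(0).round(1))
    for i in range(4):
        d=a[(i+1)%4]-a[i]; print("  len %.1f ang %.1f"%(np.linalg.norm(d),np.degrees(np.arctan2(d[1],d[0]))%90))
rep((222,3),[(224,16),(384,192),(250,362),(86,190)])
rep((370,5),[(124,75),(341,70),(328,316),(108,320)])
for o,u,v in[((222,3),220,168),((370,5),237,180)]: print(cast(p,[(o[0]+u/k-.5,o[1]+v/k-.5)],80))
im=cv2.imread("pics/w3.png")
# tight screws and plug from picture
r=(np.abs(im.astype(int)-np.array([30,130,200])).sum(2)<110).astype(np.uint8);n,l,st,ce=cv2.connectedComponentsWithStats(r);i=1+np.argmax(st[1:,4]);print("plug",st[i],ce[i],cast(p,[ce[i]],49))
cv2.imwrite("pics/w3c.png",cv2.resize(im[0:100,150:480],(800,242)))
E
```

```text
[535.4 152.9  75. ]
  len 24.4 ang 33.4
  len 23.5 ang 36.9
  len 24.8 ang 34.1
  len 23.8 ang 35.8
[681.9 123.9  75. ]
  len 24.1 ang 81.4
  len 24.9 ang 80.5
  len 25.0 ang 81.1
  len 24.8 ang 78.6
[[535.04440857 153.83288815  80.        ]]
[[681.87673595 124.07077281  80.        ]]
plug [192  20  22  21 306] [201.29084967  29.66339869] [[479.51255618 165.22717363  49.        ]]
```

View pics/w3c.png

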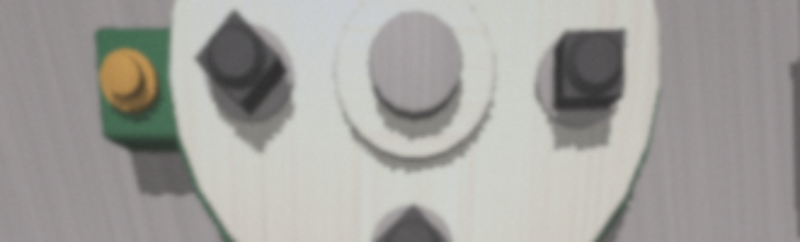

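Screw 1 now stands at about 35°, against 33.7° for an exact corner-to-centre. That is about 0.76 rad, which is good. Screw 2 is at (681.9,124), head at about 80°, spacing 149.6 mm. Moving over it.

>>> jog_arm:
  steps: [1,4,1.9,0,0,1,8,3.7,0,0,1,12,5.6,0,0,1,16,7.5,0,0,1,17,8,0,0,1,17,8,0,0,1,17,8,1.5,0,1,17,8,3,0,1,17,8,3,0,1,17,8,3,0]

```text
time_s: 12.0
ee_pos: [682.3, 121.7, 176.6]
ee_rot: [-180.0, 0.0, 79.4]
force: [-0.1, 0.5, -2.7]
gripper_width: 13.4
```

>>> jog_arm:
  steps: [1,0.2,-0.1,0,0,1,0.2,-0.1,0,0,1,0.2,-0.1,0.6,0,1,0.2,-0.1,1.1,0,1,0.2,-0.1,1.6,0,1,0.2,-0.1,2.1,0,1,0.2,-0.1,2.6,0,1,0.2,-0.1,3.1,0,1,0.2,-0.1,3.5,0,1,0.2,-0.1,3.5,0,1,0.2,-0.1,3.5,0]

```text
time_s: 13.1
ee_pos: [682.4, 124.8, 141.1]
ee_rot: [180.0, 0.0, 79.5]
force: [-2.2, 0.3, -3.2]
gripper_width: 13.1
```

Seated with little force. Turning 62° clockwise.

>>> jog_arm:
  steps: [1,-0.05,-0.05,0,5,1,-0.05,-0.05,0,10,1,-0.05,-0.05,0,14,1,-0.05,-0.05,0,18,1,-0.05,-0.05,0,22,1,-0.05,-0.05,0,26,1,-0.05,-0.05,0,30,1,-0.05,-0.05,0,34,1,-0.05,-0.05,0,38,1,-0.05,-0.05,0,42,1,-0.05,-0.05,0,46,1,-0.05,-0.05,0,50,1,-0.05,-0.05,0,54,1,-0.05,-0.05,0,58,1,-0.05,-0.05,0,62,1,-0.05,-0.05,0,62,1,-0.05,-0.05,0,62]

```text
time_s: 14.8
ee_pos: [682.2, 124.3, 141.7]
ee_rot: [180.0, -0.1, 17.6]
force: [0.1, -1.1, -2.8]
gripper_width: 13.6
```

>>> jog_arm:
  steps: [1,0,0,0,-5,1,0,0,0,-12,1,0,0,-0.3,-13,1,0,0,-1.5,-13,1,0,0,-3,-13,1,0,0,-5,-13,1,0,0,-6.5,-13,1,0,0,-6.5,-20,1,-3.5,2.5,-6.5,-28,1,-7,5,-6.5,-36,1,-10.5,7.8,-6.5,-44,1,-14,10.5,-6.5,-52,1,-15,11.3,-6.5,-60,1,-15,11.3,-6.5,-62,1,-15,11.3,-6.5,-62,1,-15,11.3,-6.5,-62]

```text
time_s: 16.4
ee_pos: [573.1, -28.3, 207.1]
ee_rot: [179.9, -0.0, 79.4]
force: [0.3, 0.1, -4.2]
gripper_width: 12.9
```

```bash
python3 - <<'E'
from h import *
s=env.state();p=env.camera_params("wrist");im=env.grab_frame("wrist")[:,:,::-1];cv2.imwrite("pics/w4.png",im)
print(s['ee_pos'],s['ee_rot'],s['time_s'],s['gripper_width'])
q=proj(p,[[535.2,153.4,77],[681.9,124,77]])
o=[(int(u)-22,max(int(v)-22,0)) for u,v in q];print(o)
cv2.imwrite("pics/z4.png",np.hstack([cv2.resize(np.clip(im[b:b+44,a:a+44].astype(float)*1.6,0,255).astype(np.uint8),(400,400),interpolation=cv2.INTER_CUBIC) for a,b in o]))
E
```

```text
[573.08640499 -28.27194102 207.06105224] [ 1.79912313e+02 -1.56021654e-02  7.93897323e+01] 16.4 12.902121441557302
[(224, 1), (371, 3)]
```

View pics/z4.png

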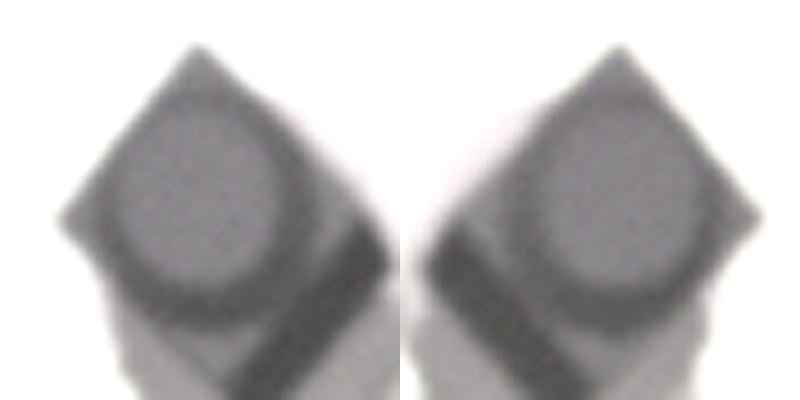

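```bash
python3 - <<'E'
from h import *
p=env.camera_params("wrist");k=400/44
def rep(o,l):
    a=cast(p,[(o[0]+u/k-.5,o[1]+v/k-.5) for u,v in l],75);print(a.mean(0).round(1))
    for i in range(4):
        d=a[(i+1)%4]-a[i]; print("  len %.1f ang %.1f"%(np.linalg.norm(d),np.degrees(np.arctan2(d[1],d[0]))%90))
rep((224,1),[(197,43),(358,220),(222,388),(60,220)])
rep((371,3),[(219,43),(363,217),(198,388),(55,222)])
E
```

```text
[534.9 152.9  75. ]
  len 24.6 ang 33.2
  len 23.6 ang 36.0
  len 24.4 ang 34.2
  len 24.0 ang 36.3
[681.7 123.9  75. ]
  len 24.5 ang 34.7
  len 24.9 ang 34.9
  len 24.1 ang 34.9
  len 25.0 ang 35.7
```

Both heads now read about 35° against 33.7° (about 0.76 rad each). Standing the wrench back near its original free spot.

>>> jog_arm:
  steps: [1,-4.5,-1.1,0,0,1,-9,-2.1,0,0,1,-13.5,-3.2,0,0,1,-18,-4.3,0,0,1,-19.9,-4.7,0,0,1,-19.9,-4.7,0,0,1,-19.9,-4.7,3,0,1,-19.9,-4.7,6,0,1,-19.9,-4.7,9,0,1,-19.9,-4.7,11,0,1,-19.9,-4.7,11.6,0,1,-19.9,-4.7,11.8,0,1,-19.9,-4.7,12,0,1,-19.9,-4.7,12,0,1,-19.9,-4.7,12,0]

```text
time_s: 17.95
ee_pos: [490.8, -215.7, 87.1]
ee_rot: [179.9, 0.0, 79.5]
force: [-0.1, -0.6, -4.0]
gripper_width: 13.1
```

>>> jog_arm:
  steps: [1,0,0,0.1,0,1,0,0,0.15,0,1,0,0,0.2,0,1,0,0,0.2,0,1,0,0,0.2,0]

```text
time_s: 18.45
ee_pos: [490.6, -215.8, 85.4]
ee_rot: [179.9, 0.0, 79.5]
force: [-1.5, 0.8, 5.8]
gripper_width: 12.9
```

The foot is on the bench (wrist force went from -4 to +6 N). Releasing and rising.

>>> jog_arm:
  steps: [0.3,0,0,0,0,0,0,0,0,0,0,0,0,0,0,0,0,0,0,0,0,0,0,0,0,0,0,0,0,0,0,0,0,0,0,0,0,0,0,0,0,0,0,0,0,0,0,0,0,0,0,0,0,0,0,0,0,0,0,0,0,0,0,-2,0,0,0,0,-5,0,0,0,0,-9,0,0,0,0,-13,0,0,-4,0,-17,0,0,-8,0,-17,0,0,-12,0,-17,0,0,-12,0,-17,0]

```text
time_s: 20.45
ee_pos: [467.2, -337.6, 254.1]
ee_rot: [180.0, 0.1, 79.2]
force: [0.7, 1.0, -1.1]
gripper_width: 91.3
```

```bash
python3 - <<'E'
from h import *
s=env.state();print(s['ee_pos'],s['time_s'],s['gripper_width'],s['force'])
t=env.grab_frame("top");w=env.grab_frame("side")
cv2.imwrite("pics/end.png",np.vstack([cv2.resize(t[60:280],(800,275)),cv2.resize(w[100:320],(800,275))])[:,:,::-1])
E
```

```text
[ 467.2417542  -337.64868821  254.08010773] 20.45 91.27391632241192 [ 0.67016592  1.01225661 -1.06412151]
```

View pics/end.png

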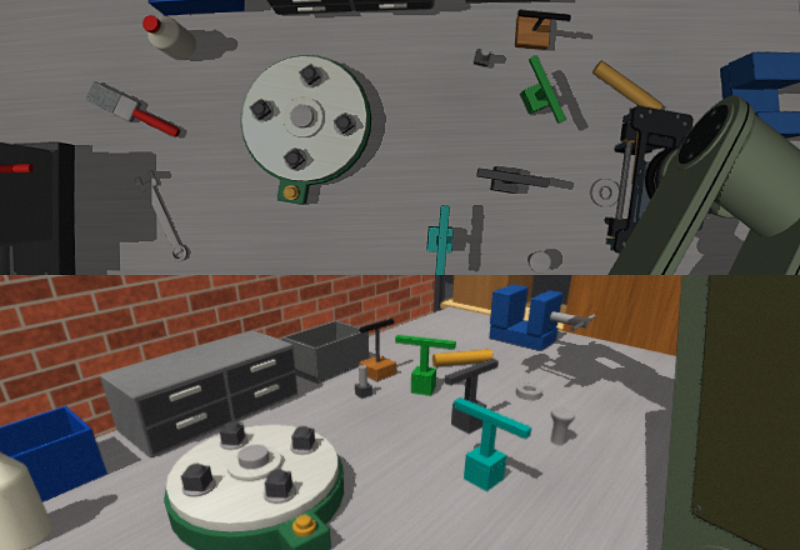

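The wrench stands upright and free at top-crop (512,179), all four heads stand corner to the centre, and the look-alikes haven't moved. Handing in.

```bash
python3 -c "
from workcell import env
print(env.job_done())"
```

```text
the job is handed in; nothing more can be done
None
```

I turned the loose screw next to the plug, then the one straight across from it, clockwise with the steel T wrench. I then stood the wrench upright at about (491, -216) mm, let go and backed off, and handed the job in at about 20.5 s.

- **Screw angles:** both heads measured about 35.0° from close by, against 33.7° for an exact corner to the centre. That puts each at about 0.76 rad, roughly 1° short, which is within my measuring error of 1–2°, so I did not correct it.
- **Last pictures:** the top and side views show all four heads corner to the centre, the wrench upright and clear of the cover, and the green and turquoise look-alikes where they were.
- **Forces:** the wrist force reading was never above about 6 N at the end of a move. It was not logged during moves.
- **Disagreement:** the first rough position of the cover from the wrist camera, taken near the image edge, was about 12 mm off the top view. Closer looks settled it: the two loose screws came out 149.6 mm apart, against 150 mm given.
- **Picture budget:** I viewed 11 pictures, one over the budget of 10.

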